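Switch the seesaw sorting gate over and run the waiting balls into the other tray

TASK

The seesaw trough of the ball sorter is tipped towards one of its two trays: with a fingertip, push the weighted knob on its mast so that the trough rocks over its pivot and tips to the other tray. Then push the tab of the stop on the feed chute to the left, all the way, so that the three waiting steel balls roll down by themselves into that other tray. Only push, do not touch or lift the balls, and leave the other things on the bench where they are.

Things in the scene. Friction and masses are not known exactly. Their poses are not given: they have to be found in the camera images.
- feeder: The ball sorter's frame, aluminium and grey, fixed to the bench. Origin: underside of its base, below the middle of the seesaw; x points along the feed chute, away from the robot, y to the left, z up. Base 84 mm (x) by 340 mm (y). Nothing of it but the knob, its mast and the stop with its tab stands higher than 115 mm.
- chute_lip (a point): Middle of the lower edge of the feed chute's floor, 80 mm above the bench. The chute rises from here along the frame's x for 105 mm (to 95 mm high); inner width 26 mm, side walls 18 mm high.
- tray_left (a point): Middle of the floor of the left tray (frame's y = +121 mm). Inner 64 mm (x) by 76 mm (y); walls up to 33 mm above the bench on the inner side, 45 mm front and back, 63 mm outside.
- tray_right (a point): The same for the right tray (frame's y = -121 mm).
- gate (a joint): Tilt of the seesaw trough about its axle (along the frame's x, 66 mm above the bench), in rad. +0.28: left end (+y) down, balls go to the left tray; -0.28: right end down, balls go to the right tray. Top-heavy: it rests only at either end of its swing, and past the middle (0) falls over by itself. Starts at either end. Under 1 N on the knob moves it.
- gate_knob (a point): Centre of the dark cylindrical knob (24 mm diameter, 26 mm high) on the mast, a steel rod 9 mm thick; 85 mm above the axle and 19.5 mm in front of it (-x of the frame), about 150 mm above the bench. It leans about 23 mm to the side whose trough end is down and swings across, 47 mm in all, along the frame's y.
- stop (a joint): Slide of the stop plate that holds the balls back, in m: 0 closed, 0.040 fully open; it moves along the frame's +y (to the left), stays where it is left, friction about 1 N. The balls, once free, take about 2 s to reach the tray. Balls can pass from about 0.027.
- stop_tab (a point): Centre of the dark tab on top of the stop plate: 10 mm (x) by 20 mm (y) by 24 mm high, about 142 mm above the bench, 44 mm behind the axle (+x of the frame); it moves with the stop. The stem below it is 14 mm wide.
- ball_0_center (a point): Centre of a steel ball, 20 mm diameter, 33 g; first in the queue in the feed chute, behind the stop.
- ball_1_center (a point): Centre of a steel ball, 20 mm diameter, 33 g; second in the queue in the feed chute, behind the stop.
- ball_2_center (a point): Centre of a steel ball, 20 mm diameter, 33 g; third in the queue in the feed chute, behind the stop.
- relay: Bystander: the black relay cube. 22x28x24 mm, behind the right tray. Not to be moved. Origin: centre of its underside.
- heatsink_b: Bystander: the small finned heat sink. 30x30x12 mm, behind the left tray. Not to be moved. Origin: centre of its underside.
- capacitor_0: Bystander: the capacitor. 18 mm diameter, 32 mm high, upright in front of the left tray. Not to be moved. Origin: centre of its underside.
- driver_yellow: Bystander: the yellow screwdriver. 160 mm long, lying. Not to be moved. Origin: centre of its underside.
- part_box_0: Bystander: the cardboard part box. 47x62x36 mm. Not to be moved. Origin: centre of its underside.
- solder_spool: Bystander: the solder spool. 64 mm diameter, 39 mm high, blue flanges, behind the sorter. Not to be moved. Origin: centre of its underside.
- power_brick: Bystander: the power brick. 44x99x30 mm. Not to be moved. Origin: centre of its underside.
- caliper: Bystander: the caliper. 74x175x11 mm, lying to the far left. Not to be moved. Origin: centre of its underside.
- hex_keys: Bystander: the hex key holder. 30x88x21 mm, yellow, to the left. Not to be moved. Origin: centre of its underside.

How it is judged:
By the outcome, as a careful person would: the job done as asked, in the order asked, and still so for the second after the job is handed in, with the robot touching nothing.
It also fails if it takes over 42 s, if anything falls off the work surface, if the arm or the gripper's body presses on something with over 40 N, if the wrist force passes 120 N, or if a joint passes its speed limit or range.

ROBOT

A 6-joint arm with a two-finger parallel gripper is mounted at the origin on a cart in front of the work surface, level with it; the furniture and walls round the work are solid. World frame = base frame: x ahead of the robot, y to its left, z up, the work surface at z = 0. Lengths are in m, angles in rad, forces in N, time in s.
With the tool pointing down it reaches from about 0.275 to 0.85 m from the base axis. Payload 5.2 kg.
Tool frame: the origin (TCP) lies on the centre line of the jaws, within the pads' length; the fingertips stand 22 mm ahead of it and the grasp point (between the pads) lies 3 mm ahead of it (nose_length is the z of the fingertips in the tool frame, in m); z points along the fingers, y is the line along which they close (so a half turn about z gives the same grasp; the last joint's range is limited). The gripper opens to 85 mm and grips with 20 to 120 N. Pads are 22 mm wide; open, the fingers measure 114 mm over their backs; the gripper's body (76 mm by 85 mm) begins 54 mm behind the grasp point. The pads swing forward as they close: fully open they stand 13 mm farther back than shut.
Start: joints at [0.947, 0.259, 1.535, -0, 1.348, -0.203], TCP at [0.225, 0.502, 0.215] pointing down, gripper open.
Joint ranges: [-3.14, 3.14], [-0.91, 2.08], [0.19, 2.58], [-1.22, 4.36], [0.22, 2.71], [-3.12, 3.12]. Speed limits (rad/s): [2.57, 2.57, 3.14, 3.14, 3.14, 3.14].

INTERFACE

Orientations are given as a unit quaternion [x, y, z, w].
In Python, from bench import * gives the robot as it stands.
- The arm moves only by the tool servo_tool, never from a script. Its arguments are lists of equal length, an entry for each row: "jaw": the finger opening in mm, from 0 to 85.4; "offset": the shift along the world's x, y, z in units of 25 mm (1.0 is 25 mm), a list of three; "yaw": the turn about the world's z in units of 8 degrees (1.0 is 8 degrees). In form: {"jaw": [jaw, ...], "offset": [[dx, dy, dz], ...], "yaw": [yaw, ...]}. A call has 1 to 12 rows; each row is the pose to reach, as a shift and turn from the pose commanded when the call began; what a row does not reach only later rows make up. A row lasts 1/8 s, in which the tool goes at most 62.5 mm and 10.7 degrees, less where a joint would pass 70% of its speed; a pose out of reach is approached as far as the arm can. A call with a gripper value outside its range is refused whole. The fingers move at their own pace and stop on an object; the grip force is fixed at half the most. Time passes only in rows, so rows that repeat a pose let the fingers close. It gives the time, the measured TCP pose, the force, the opening and the grip force at its end, in the units of the state.
- sense(): the state, without advancing time (a new reading comes with each control period).
- grab_frame(name): name is "scene" or "top" or "wrist"; returns the picture (400x640x3 uint8, red, green, blue); there is no depth.
- camera_params(name): a dict with "camera_matrix" (3x3 intrinsics, pixels), "position" and "rotation" of the camera in the world; the wrist camera has in their place "mount" (4x4, takes a point from camera to tool coordinates, whose origin is the TCP and whose axes are the flange's). Camera axes: x right, y down, z forward; pixel columns grow to the right and rows downward; lengths in m; the calibration is good to about 2 mm. The wrist camera is an equidistant fisheye: a pixel r from the principal point sees the ray r / f radians off the axis. A picture is of the moment at which its call begins: read the wrist's pose just before it. camera_params takes no time and is no camera call.
- close_job(): hands the job in; it is judged then, once.
Trained networks look in the newest picture that a camera, given by its name, has taken for a name from the list of things; names that differ only in an ending like _2 or _b are one class to them, and where a whole thing is asked for, a point or a joint stands for the part that bears it (a point fixed in the world has none). Each returns a list of dicts, best first, with "p" (0 to 1); they miss things now and then, are a little off and sometimes report something else, mostly with a low value. They report only what shows in the picture. A call takes as long as a camera call.
- look_for(query, camera): "position" ([column, row] in pixels, amid what is visible of it).
- tip_of(query, camera): "position" ([column, row] in pixels: a listed point, or the origin of a listed thing).
The state is a dict: "time_s": time; "qpos": joint angles; "qd": joint speeds; "effort": joint torques, N m; "ee_pos": TCP position; "tcp_rot": TCP orientation; "ft_force": force on the tool from outside, world axes, zero at the start; "moment": the same for the moment, N m; "grip_width": opening from 0.0 (shut) to 1.0 (fully open); "grip_force": force on a finger pad.
Only numpy, scipy, OpenCV 4.12 (cv2) and the standard library are available. Lean on these libraries where they do the work, as an engineer would, in place of code of your own. Each camera call takes 0.05 s, during which the arm holds its last target. There are 200 camera calls.

## Working session

There is one attempt and no reset: what is moved stays moved. The work goes in short steps, Python scripts to look and compute and a tool call to move; the robot and the scene stay as the last step left them, time stands still between calls to the robot, and variables do not carry over. Pictures are saved under pics/ and viewed, at most 10 in all, crops included, and the job is handed in when it is done.

Besides the shell and the picture viewer there is one more tool, called after "Call:" as name(argument=value, ...), one argument or row to a line, values as JSON. servo_tool: Moves the arm, as the interface text tells. Its arguments: {"type":"object","properties":{"jaw":{"type":"array"},"offset":{"type":"array"},"yaw":{"type":"array"}},"required":["jaw","offset","yaw"]}

```bash
mkdir -p pics; cat > h.py <<'E'
from bench import *
import numpy as np, cv2
def ray(cam,px):
    c=camera_params(cam);K=np.array(c["camera_matrix"]);R=np.array(c["rotation"])
    if R.shape!=(3,3):
        from scipy.spatial.transform import Rotation as Ro; R=Ro.from_quat(R).as_matrix()
    return np.array(c["position"]),R@np.linalg.inv(K)@np.array([*px,1.])
def at_z(cam,px,z):
    o,d=ray(cam,px); return o+d*(z-o[2])/d[2]
def tri(a,b):
    (o1,d1),(o2,d2)=a,b
    t=np.linalg.lstsq(np.c_[d1,-d2],o2-o1,rcond=None)[0]
    p,q=o1+t[0]*d1,o2+t[1]*d2
    return (p+q)/2,np.linalg.norm(p-q)
E
python3 - <<'E'
from h import *
np.set_printoptions(precision=4,suppress=True)
s=sense();print(s["time_s"],s["ee_pos"],s["tcp_rot"])
for c in("scene","top"):
    im=grab_frame(c);cv2.imwrite(f"pics/{c}0.png",im[:,:,::-1])
zs=dict(gate_knob=.150,stop_tab=.142,chute_lip=.08,tray_left=.003,tray_right=.003,feeder=0)
for q,z in zs.items():
    r={}
    for c in("scene","top"):
        l=tip_of(q,c)[:2]
        for e in l: print(q,c,np.round(e["position"],1),round(e["p"],2),at_z(c,e["position"],z))
        if l:r[c]=ray(c,l[0]["position"])
    if len(r)==2:print("   tri",tri(r["scene"],r["top"]))
E
```

```text
0.0 [0.2243 0.5015 0.2138] [ 0.2088  0.9779 -0.0009 -0.0004]
gate_knob scene [317.2 221.5] 0.62 [ 0.4565 -0.0576  0.15  ]
gate_knob scene [344.3 238. ] 0.27 [ 0.446  -0.1659  0.15  ]
gate_knob top [328.9 216.2] 0.48 [ 0.457  -0.0674  0.15  ]
   tri (array([ 0.4542, -0.0639,  0.1581]), np.float64(0.007974258694883506))
stop_tab scene [327.4 208.2] 0.56 [ 0.5268 -0.0546  0.142 ]
chute_lip scene [316.7 226.1] 0.81 [ 0.4816 -0.0387  0.08  ]
chute_lip top [323.7 208. ] 0.93 [ 0.4973 -0.0474  0.08  ]
   tri (array([ 0.4927, -0.0412,  0.0706]), np.float64(0.016595780903855464))
tray_left scene [293.9 218.6] 0.68 [0.5123 0.083  0.003 ]
tray_left top [323.8 215.4] 0.54 [ 0.467  -0.0506  0.003 ]
tray_left top [431.  232.1] 0.48 [ 0.3877 -0.5586  0.003 ]
   tri (array([ 0.4366, -0.0197,  0.1736]), np.float64(0.06674160078936066))
tray_right scene [342.2 261.6] 0.8 [ 0.4452 -0.164   0.003 ]
tray_right top [348.6 216.9] 0.62 [ 0.4599 -0.1682  0.003 ]
   tri (array([ 0.4569, -0.1648, -0.0117]), np.float64(0.012072919039984956))
feeder scene [318.3 236.4] 0.9 [ 0.4932 -0.0367  0.    ]
feeder scene [234.4 204.7] 0.36 [0.4501 0.3196 0.    ]
feeder top [319.8 216.1] 0.97 [ 0.4638 -0.0317  0.    ]
   tri (array([ 0.469 , -0.0395,  0.0306]), np.float64(0.021616543292716207))
```

```bash
python3 - <<'E'
import cv2
a=cv2.imread("pics/scene0.png")[150:310,220:420];b=cv2.imread("pics/top0.png")[150:270,260:400]
cv2.imwrite("pics/sc.png",cv2.resize(a,None,fx=3.7,fy=3.7,interpolation=2))
cv2.imwrite("pics/tc.png",cv2.resize(b,None,fx=5,fy=5,interpolation=2)[:600])
E
```

```text
(no output)
```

View pics/sc.png

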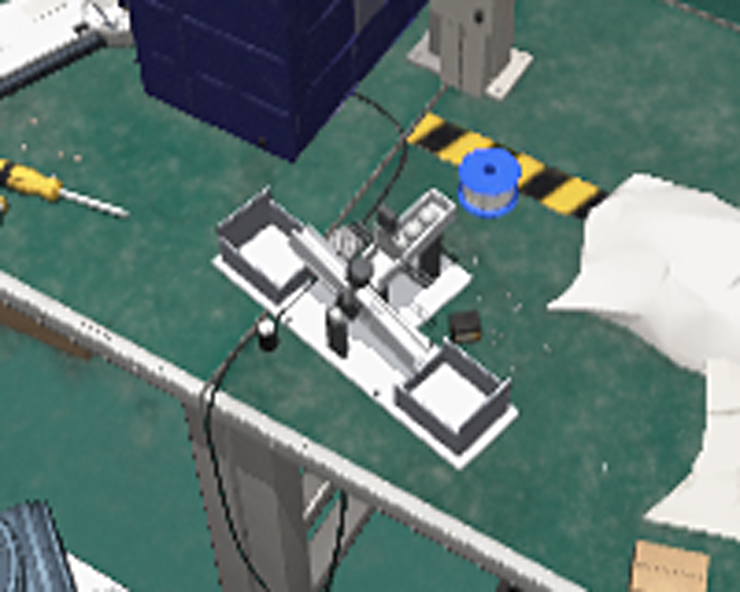

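View pics/tc.png

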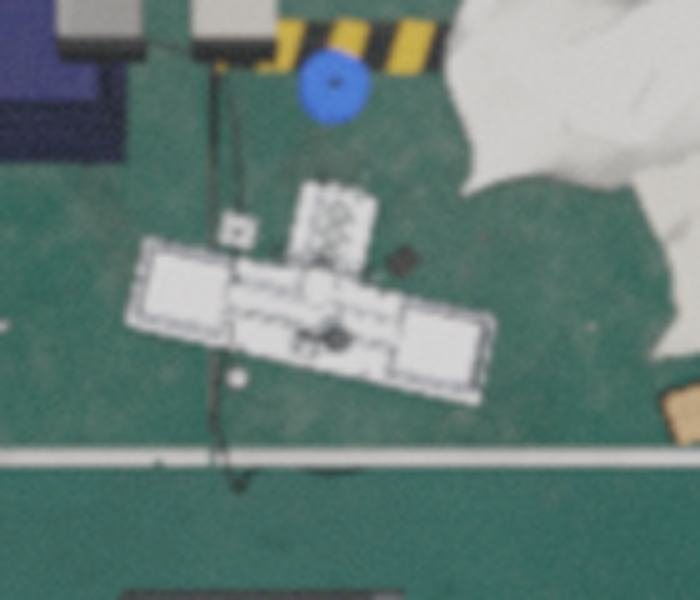

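Knob at crop (335,338) in the top view and it leans right, so the right end is down. I need to push to +y (left). The frame is turned by about -12°. Next I check the full view for obstacles on the way.

View pics/scene0.png

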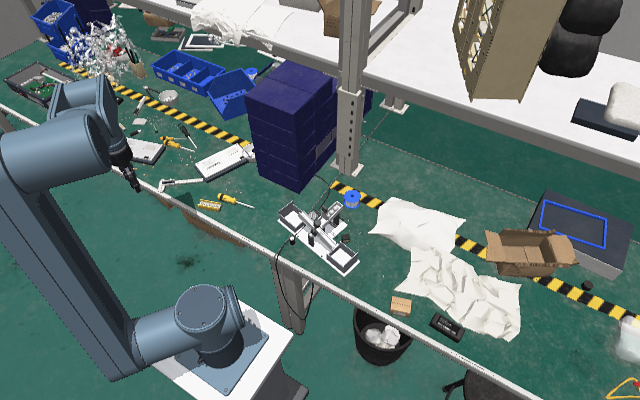

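The full view shows a clear path in front of the sorter (sorter near (320,235)). The purple box and the shelf post are behind it. I'll close the fingers and go above the sorter's right front.

Call:
servo_tool(
  jaw=[0,0,0,0,0,0,0,0,0,0,0,0],
  offset=[
    [0,-1,2],
    [1,-3,4],
    [1.7,-5.3,4],
    [2.4,-7.6,4],
    [3,-10,4],
    [3.6,-12.3,4],
    [4.2,-14.6,4],
    [5,-17,4],
    [5.7,-19.3,4],
    [6.4,-21.6,4],
    [7,-24,4],
    [7,-25,4],
  ],
  yaw=[0,0.3,0.6,0.9,1.2,1.5,1.5,1.5,1.5,1.5,1.5,1.5],
)

```text
time_s: 2.2
ee_pos: [0.4, -0.1262, 0.3143]
tcp_rot: [0.107, 0.994, -0.0, -0.0]
ft_force: [-0.5, 0.6, -0.3]
grip_width: 0.002
grip_force: 0.0
```

Call:
servo_tool(
  jaw=[0,0,0,0],
  offset=[
    [0,0,0],
    [0,0,0],
    [0,0,0],
    [0,0,0],
  ],
  yaw=[0,0,0,0],
)

```text
time_s: 2.7
ee_pos: [0.3997, -0.122, 0.3149]
tcp_rot: [0.105, 0.995, -0.0, 0.0]
ft_force: [-0.2, -0.1, 0.9]
grip_width: -0.003
grip_force: 0.0
```

```bash
cat >> h.py <<'E'
from scipy.spatial.transform import Rotation as Ro
def wray(px,s):
    c=camera_params("wrist");K=np.array(c["camera_matrix"]);M=np.array(c["mount"])
    u=np.array([(px[0]-K[0,2])/K[0,0],(px[1]-K[1,2])/K[1,1]]);t=np.linalg.norm(u)
    d=np.array([*(u/max(t,1e-9)*np.sin(t)),np.cos(t)])
    R=Ro.from_quat(s["tcp_rot"]).as_matrix()
    return np.array(s["ee_pos"])+R@M[:3,3],R@M[:3,:3]@d
def wz(px,s,z):
    o,d=wray(px,s);return o+d*(z-o[2])/d[2]
E
cat > look.py <<'E'
from h import *
import sys
np.set_printoptions(precision=4,suppress=True)
s=sense();im=grab_frame("wrist");cv2.imwrite(f"pics/{sys.argv[1]}.png",im[:,:,::-1])
print(s["time_s"],s["ee_pos"],s["ft_force"],Ro.from_quat(s["tcp_rot"]).as_matrix()[:,1])
zs=dict(gate_knob=.148,stop_tab=.142,chute_lip=.08,tray_left=.003,tray_right=.003,feeder=0,ball_0_center=.095)
for q,z in zs.items():
    for e in tip_of(q,"wrist")[:2]: print(q,np.round(e["position"],1),round(e["p"],2),wz(e["position"],s,z))
E
python3 look.py w1
```

```text
2.7 [ 0.3997 -0.122   0.3149] [-0.1911 -0.0943  0.9462] [ 0.2081  0.9781 -0.0001]
gate_knob [383.1 213. ] 0.9 [ 0.4552 -0.0575  0.148 ]
stop_tab [399. 263.] 0.81 [ 0.5288 -0.0449  0.142 ]
stop_tab [552.6 148.5] 0.55 [0.4209 0.195  0.142 ]
chute_lip [383.5 218.2] 0.59 [ 0.4907 -0.0478  0.08  ]
tray_left [445.7 194.9] 0.77 [0.5059 0.0768 0.003 ]
tray_right [300.2 192.7] 0.65 [ 0.4522 -0.1611  0.003 ]
tray_right [381.7 212.3] 0.52 [ 0.5125 -0.0379  0.003 ]
feeder [375.3 189.1] 0.97 [ 0.4721 -0.0421  0.    ]
feeder [573.5 111.9] 0.74 [0.3976 0.3914 0.    ]
ball_0_center [160.1 184.5] 0.5 [ 0.3736 -0.3393  0.095 ]
ball_0_center [383.2 251.2] 0.38 [ 0.5334 -0.0568  0.095 ]
```

View pics/w1.png

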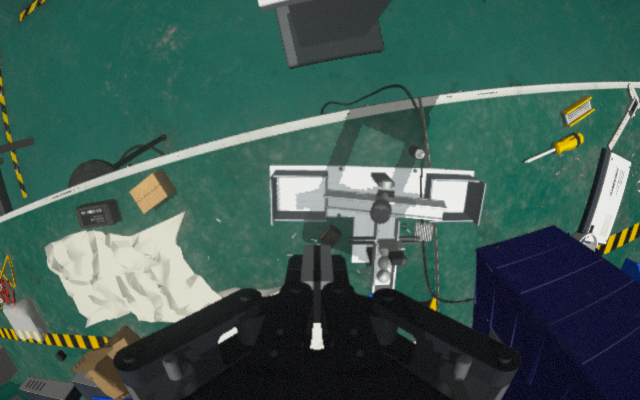

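The wrist view shows the knob at (381,212), the tab at (397,257) and the balls at (383,265). The networks' estimates agree with this. The frame's y is about (0.216, 0.976). I'll descend 50 mm to the right of the knob.

Call:
servo_tool(
  jaw=[0,0,0,0,0,0,0,0,0],
  offset=[
    [1,0.3,0],
    [1.8,0.6,0],
    [1.8,0.6,-1.5],
    [1.8,0.6,-3],
    [1.8,0.6,-4.5],
    [1.8,0.6,-5.6],
    [1.8,0.6,-6.4],
    [1.8,0.6,-6.4],
    [1.8,0.6,-6.4],
  ],
  yaw=[0,0,0,0,0,0,0,0,0],
)

```text
time_s: 4.22
ee_pos: [0.4454, -0.1081, 0.1553]
tcp_rot: [0.105, 0.994, -0.0, 0.0]
ft_force: [-0.1, -0.1, 0.8]
grip_width: -0.001
grip_force: 0.0
```

```bash
python3 look.py w2
```

```text
4.225 [ 0.4454 -0.1081  0.1553] [-0.0929 -0.0669  0.7797] [ 0.2095  0.9778 -0.0003]
gate_knob [399.2 238.9] 0.77 [ 0.4549 -0.0599  0.148 ]
stop_tab [424.3 311.2] 0.92 [ 0.522 -0.045  0.142]
chute_lip [399.7 237.1] 0.57 [ 0.4887 -0.046   0.08  ]
tray_left [482.2 198.9] 0.95 [0.5046 0.0759 0.003 ]
tray_left [ 33.1 218.5] 0.69 [ 0.4027 -0.5491  0.003 ]
tray_right [271.2 197.2] 0.66 [ 0.4523 -0.1601  0.003 ]
tray_right [424.3 312.6] 0.62 [ 0.6483 -0.0069  0.003 ]
feeder [383.3 190. ] 0.86 [ 0.4704 -0.0415  0.    ]
```

View pics/w2.png

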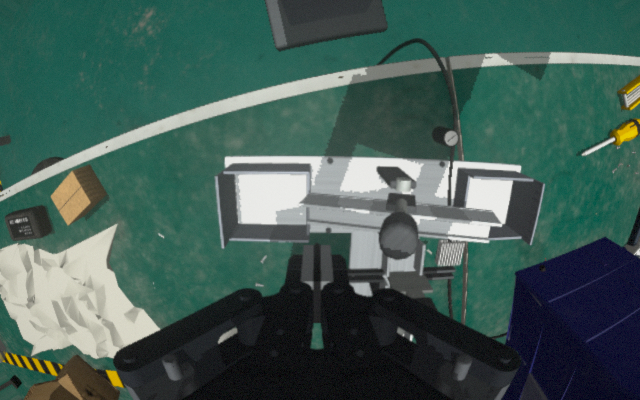

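The knob at (399,237) is now 49 mm from the TCP along the push line and well aligned. Now I push it about 58 mm and back off.

Call:
servo_tool(
  jaw=[0,0,0,0,0,0,0,0,0,0,0,0],
  offset=[
    [0.06,0.3,0],
    [0.13,0.6,0],
    [0.18,0.8,0],
    [0.22,1.0,0],
    [0.27,1.2,0],
    [0.3,1.4,0],
    [0.35,1.6,0],
    [0.4,1.8,0],
    [0.45,2.0,0],
    [0.48,2.15,0],
    [0.5,2.26,0],
    [0.5,2.26,0],
  ],
  yaw=[0,0,0,0,0,0,0,0,0,0,0,0],
)

```text
time_s: 6.12
ee_pos: [0.4572, -0.0513, 0.1546]
tcp_rot: [0.105, 0.994, -0.0, 0.0]
ft_force: [-0.3, 0.5, 0.9]
grip_width: -0.002
grip_force: 0.0
```

Call:
servo_tool(
  jaw=[0,0,0,0,0,0,0,0,0],
  offset=[
    [0,0,0],
    [0,0,0],
    [-0.2,-1,0],
    [-0.4,-2,0],
    [-0.4,-2,1],
    [-0.4,-2,2],
    [-0.4,-2,3],
    [-0.4,-2,3],
    [-0.4,-2,3],
  ],
  yaw=[0,0,0,0,0,0,0,0,0],
)

```text
time_s: 7.25
ee_pos: [0.4467, -0.1013, 0.2288]
tcp_rot: [0.106, 0.994, 0.0, -0.0]
ft_force: [-1.3, -0.7, 0.8]
grip_width: -0.003
grip_force: 0.0
```

```bash
python3 look.py w3
```

```text
7.25 [ 0.4467 -0.1013  0.2288] [-1.3303 -0.6942  0.8168] [0.2099 0.9777 0.0002]
gate_knob [369.5 202.3] 0.9 [ 0.4554 -0.0597  0.148 ]
stop_tab [393.3 267.9] 0.97 [ 0.5263 -0.0462  0.142 ]
chute_lip [375.1 212.9] 0.63 [ 0.4928 -0.0482  0.08  ]
tray_left [452.3 178.7] 0.61 [0.4984 0.0761 0.003 ]
tray_right [269.8 178. ] 0.68 [ 0.4476 -0.1644  0.003 ]
feeder [368.2 177.8] 0.95 [ 0.4747 -0.0399  0.    ]
ball_0_center [377.8 250. ] 0.43 [ 0.5296 -0.0531  0.095 ]
```

View pics/w3.png

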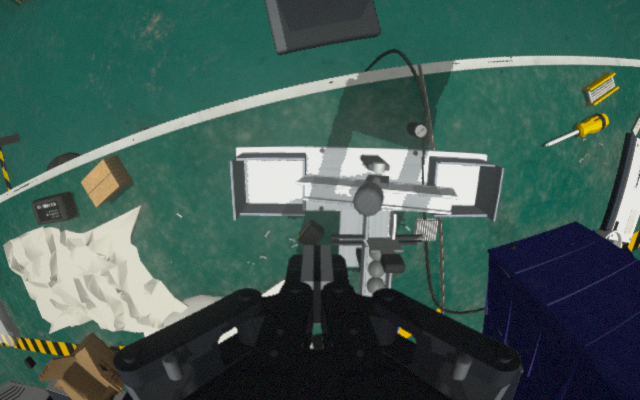

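The knob is still at (369,200), at its starting side, so the push fell just short of the middle and it fell back. The fingertip is thinner than I assumed. I'll push again about 12 mm further and look while there.

Call:
servo_tool(
  jaw=[0,0,0,0,0,0,0,0,0,0,0,0],
  offset=[
    [0,0,-1.5],
    [0,0,-3],
    [0,0,-3],
    [0.1,0.5,-3],
    [0.2,0.9,-3],
    [0.25,1.2,-3],
    [0.3,1.5,-3],
    [0.38,1.8,-3],
    [0.43,2.05,-3],
    [0.48,2.3,-3],
    [0.52,2.5,-3],
    [0.52,2.5,-3],
  ],
  yaw=[0,0,0,0,0,0,0,0,0,0,0,0],
)

```text
time_s: 9.15
ee_pos: [0.4602, -0.0387, 0.1546]
tcp_rot: [0.105, 0.994, 0.0, -0.0]
ft_force: [-0.3, 0.3, 0.6]
grip_width: 0.001
grip_force: 0.0
```

Call:
servo_tool(
  jaw=[0,0],
  offset=[
    [0,0,0],
    [0,0,0],
  ],
  yaw=[0,0],
)

```text
time_s: 9.4
ee_pos: [0.4601, -0.0392, 0.1546]
tcp_rot: [0.106, 0.994, -0.0, -0.0]
ft_force: [-0.6, -0.5, 0.2]
grip_width: 0.003
grip_force: 0.0
```

```bash
python3 look.py w4
```

```text
9.4 [ 0.4601 -0.0392  0.1546] [-0.6355 -0.5066  0.1901] [ 0.2101  0.9777 -0.0001]
gate_knob [280.8 237.7] 0.72 [ 0.4532 -0.0604  0.148 ]
gate_knob [ 50.4 190.8] 0.62 [ 0.3855 -0.2288  0.148 ]
stop_tab [327.8 318.1] 0.57 [ 0.5235 -0.0458  0.142 ]
chute_lip [317.3 239.3] 0.63 [ 0.4896 -0.046   0.08  ]
chute_lip [580.9 131. ] 0.28 [0.4405 0.2328 0.08  ]
tray_left [428.6 199.9] 0.71 [0.5057 0.0762 0.003 ]
tray_left [318.3 331. ] 0.68 [ 0.6565 -0.0802  0.003 ]
tray_right [206.5 196.8] 0.93 [ 0.4509 -0.162   0.003 ]
feeder [319.  192.5] 0.79 [ 0.4732 -0.0405  0.    ]
ball_0_center [ 55.  191.9] 0.49 [ 0.3891 -0.2873  0.095 ]
ball_0_center [394.8 250.9] 0.41 [0.5068 0.0145 0.095 ]
```

View pics/w4.png

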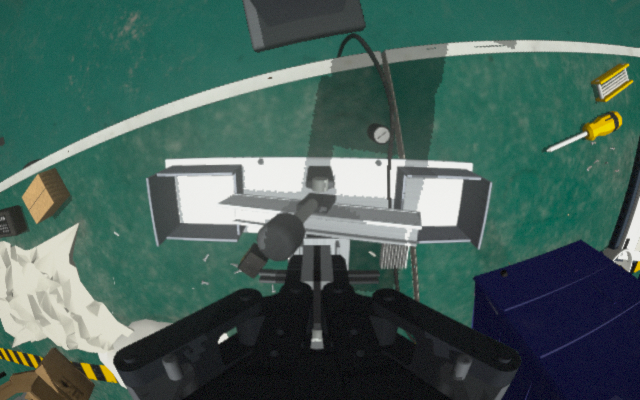

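The finger is at (317,250) and the knob at (283,238), still leaning right. The finger passed without moving it. I'll check the geometry numerically and from the scene camera.

```bash
python3 - <<'E'
from h import *
np.set_printoptions(precision=4,suppress=True)
s=sense();c=camera_params("wrist");K=np.array(c["camera_matrix"]);M=np.array(c["mount"]);print(K,M,nose_length if 'nose_length' in globals() else None)
def proj(pt):
    p=np.linalg.inv(M)@np.array([*pt,1]);t=np.arctan2(np.hypot(p[0],p[1]),p[2]);r=np.hypot(p[0],p[1])
    return K[0,2]+K[0,0]*t*p[0]/r,K[1,2]+K[1,1]*t*p[1]/r
for pt in([0,0,.022],[.011,0,.022],[-.011,0,.022],[0,0,0]):print(pt,np.round(proj(pt),1))
R=Ro.from_quat(s["tcp_rot"]).as_matrix()
for k in([.453,-.060,.148],[.4545,-.062,.161],[.4545,-.062,.135]):print(np.round(proj(R.T@(np.array(k)-s["ee_pos"])),1))
im=grab_frame("scene");cv2.imwrite("pics/s5.png",cv2.resize(im[170:290,250:400,::-1],None,fx=5,fy=5,interpolation=2))
E
```

```text
[[309.7069   0.     316.6206]
 [  0.     309.7069 200.6609]
 [  0.       0.       1.    ]] [[-0.0001 -0.9521 -0.3057  0.0787]
 [ 1.      0.0001 -0.0005 -0.0009]
 [ 0.0005 -0.3057  0.9521 -0.1596]
 [ 0.      0.      0.      1.    ]] 0.022
[0, 0, 0.022] [318.2 231.1]
[0.011, 0, 0.022] [318.3 215. ]
[-0.011, 0, 0.022] [318.2 246.6]
[0, 0, 0] [318.4 246.4]
[281.1 237.3]
[275.9 250.1]
[280.9 231.5]
```

View pics/s5.png

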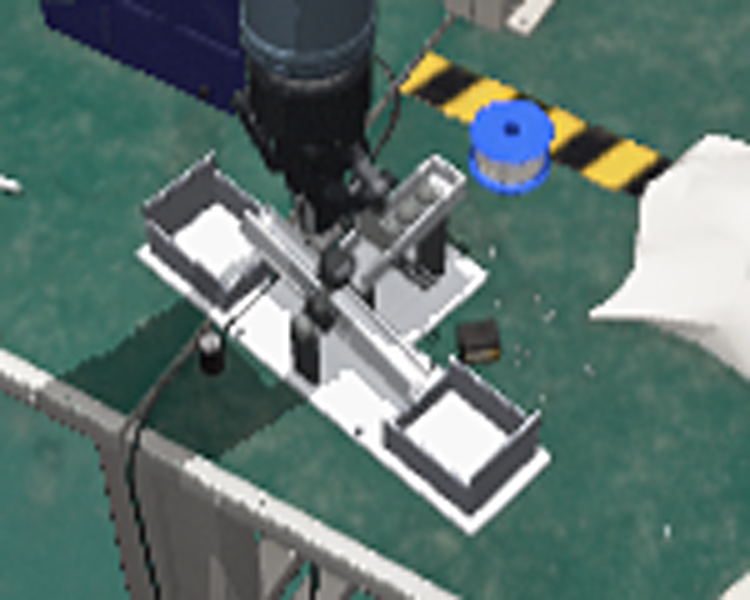

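```bash
python3 - <<'E'
from h import *
np.set_printoptions(precision=4,suppress=True)
s=sense();p=np.array(s["ee_pos"])
c=camera_params("scene");K=np.array(c["camera_matrix"]);R=np.array(c["rotation"])
if R.shape!=(3,3):R=Ro.from_quat(R).as_matrix()
def pr(x):
    q=K@(R.T@(np.array(x)-c["position"]));q=q[:2]/q[2];return np.round((q-[250,170])*5)
T=Ro.from_quat(s["tcp_rot"]).as_matrix()
for tx in(0,-.025):
  for z in(.133,.145,.157,.169,.18):print(tx,z,pr(np.r_[(p+T@[tx,0,0])[:2],z]))
print("knob",pr([.454,-.060,.148]),pr([.454,-.060,.161]))
E
```

```text
0 0.133 [316. 257.]
0 0.145 [315. 246.]
0 0.157 [315. 236.]
0 0.169 [314. 225.]
0 0.18 [314. 214.]
-0.025 0.133 [342. 235.]
-0.025 0.145 [341. 224.]
-0.025 0.157 [341. 214.]
-0.025 0.169 [341. 203.]
-0.025 0.18 [341. 192.]
knob [337. 263.] [337. 252.]
```

Fingertip in the scene image, at crop (315,236), lies at about z = 0.158. The tips end higher than nose_length suggests and skimmed over the knob. I'll go back and lower by 15 mm to TCP z = 0.14, which clears 115 mm under either reading, then push again.

Call:
servo_tool(
  jaw=[0,0,0,0,0,0,0,0],
  offset=[
    [0,0,1],
    [0,0,1.5],
    [-0.25,-1.25,1.5],
    [-0.52,-2.5,1.5],
    [-0.54,-2.7,1.5],
    [-0.54,-2.7,0.3],
    [-0.54,-2.7,-0.6],
    [-0.54,-2.7,-0.6],
  ],
  yaw=[0,0,0,0,0,0,0,0],
)

```text
time_s: 10.85
ee_pos: [0.4454, -0.1052, 0.1382]
tcp_rot: [0.105, 0.994, 0.001, -0.002]
ft_force: [-0.4, 0.6, 0.4]
grip_width: -0.001
grip_force: 0.0
```

Call:
servo_tool(
  jaw=[0,0,0,0,0,0,0,0,0,0],
  offset=[
    [0.06,0.3,0],
    [0.13,0.6,0],
    [0.17,0.8,0],
    [0.22,1.0,0],
    [0.26,1.2,0],
    [0.3,1.4,0],
    [0.35,1.6,0],
    [0.4,1.8,0],
    [0.44,2.0,0],
    [0.44,2.0,0],
  ],
  yaw=[0,0,0,0,0,0,0,0,0,0],
)

```text
time_s: 12.1
ee_pos: [0.4582, -0.0579, 0.1438]
tcp_rot: [0.105, 0.994, -0.002, 0.002]
ft_force: [-11.9, -2.7, 33.3]
grip_width: 0.001
grip_force: 15.8
```

```bash
python3 look.py w6
```

```text
12.1 [ 0.4582 -0.0579  0.1438] [-11.9382  -2.7416  33.3072] [ 0.2087  0.978  -0.0036]
gate_knob [346.7 245.6] 0.95 [ 0.4591 -0.0419  0.148 ]
tray_left [449.7 195.8] 0.92 [0.5001 0.0783 0.003 ]
tray_left [337.  191.6] 0.54 [ 0.4706 -0.0411  0.003 ]
tray_right [219.  197.6] 0.8 [ 0.4511 -0.163   0.003 ]
feeder [336.6 195.5] 0.77 [ 0.4755 -0.0423  0.    ]
ball_0_center [451.4 202.2] 0.27 [0.4689 0.0426 0.095 ]
```

View pics/w6.png

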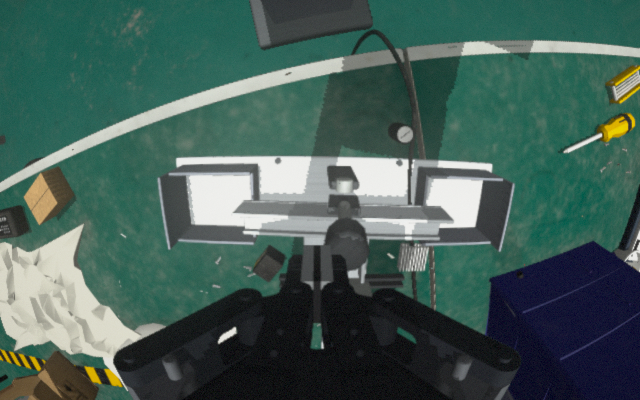

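The force reads 33 N upward and the knob is at (346,245), about the middle. The fingertip is riding on the knob's top edge, so the tips end well behind the nominal length. I'll lift off at once and see where the knob falls.

Call:
servo_tool(
  jaw=[0,0,0,0,0,0],
  offset=[
    [0,0,1],
    [0,0,2],
    [-0.22,-1,2],
    [-0.44,-2,2],
    [-0.44,-2,2],
    [-0.44,-2,2],
  ],
  yaw=[0,0,0,0,0,0],
)

```text
time_s: 13.25
ee_pos: [0.4466, -0.1059, 0.1895]
tcp_rot: [0.106, 0.994, 0.0, -0.0]
ft_force: [0.6, -0.4, 0.4]
grip_width: -0.003
grip_force: 0.0
```

```bash
python3 look.py w7; python3 - <<'E'
import cv2,numpy as np
im=cv2.imread("pics/w7.png",0)
print("col 308",im[215:262:2,308]);print("col 325",im[215:262:2,325])
E
```

```text
13.25 [ 0.4466 -0.1059  0.1895] [ 0.6422 -0.3513  0.3745] [0.2103 0.9776 0.0006]
gate_knob [385.3 215.7] 0.58 [ 0.4536 -0.059   0.148 ]
stop_tab [407.7 289.1] 0.67 [ 0.5251 -0.0471  0.142 ]
stop_tab [388.5 223.3] 0.34 [ 0.4626 -0.0564  0.142 ]
chute_lip [387.  222.8] 0.62 [ 0.4896 -0.0477  0.08  ]
chute_lip [436.  240.2] 0.58 [0.5202 0.0005 0.08  ]
tray_left [471.1 190.5] 0.86 [0.506  0.0806 0.003 ]
tray_right [274.  186.4] 0.94 [ 0.4505 -0.1586  0.003 ]
feeder [375.7 185.5] 0.71 [ 0.4753 -0.0418  0.    ]
feeder [ 44.6 210.7] 0.53 [ 0.4016 -0.556   0.    ]
ball_0_center [387.1 269.6] 0.39 [ 0.5316 -0.0558  0.095 ]
ball_0_center [ 99.7 181.7] 0.16 [ 0.3831 -0.3184  0.095 ]
col 308 [138 143 139  81  67  69  62  64  61  62  58  58  66  63  45  65  73  73
  75  74  73  76  71  71]
col 325 [165  81  79  70  69  63  67  63  63  60  61  51  36  37  31  67  76  72
  76  72  74  74  74  72]
```

The knob fell back to its start. I'll retry lower, at TCP z about 0.122, and 5 mm closer to the robot, first checking for contact after the descent.

Call:
servo_tool(
  jaw=[0,0,0,0,0],
  offset=[
    [-0.2,0,-1],
    [-0.2,0,-1.8],
    [-0.2,0,-2.4],
    [-0.2,0,-2.7],
    [-0.2,0,-2.7],
  ],
  yaw=[0,0,0,0,0],
)

```text
time_s: 14.28
ee_pos: [0.4415, -0.1063, 0.1219]
tcp_rot: [0.105, 0.994, 0.0, -0.0]
ft_force: [0.1, 1.1, -0.3]
grip_width: -0.001
grip_force: 0.0
```

Call:
servo_tool(
  jaw=[0,0,0,0,0,0],
  offset=[
    [0.06,0.3,0],
    [0.13,0.6,0],
    [0.17,0.8,0],
    [0.22,1.0,0],
    [0.26,1.2,0],
    [0.26,1.2,0],
  ],
  yaw=[0,0,0,0,0,0],
)

```text
time_s: 15.02
ee_pos: [0.4481, -0.0761, 0.1221]
tcp_rot: [0.105, 0.994, 0.0, -0.0]
ft_force: [0.4, -0.9, -0.3]
grip_width: 0.0
grip_force: 0.1
```

```bash
python3 look.py w8|head -4
```

```text
15.025 [ 0.4481 -0.0761  0.1221] [ 0.4391 -0.8649 -0.3425] [0.2092 0.9779 0.    ]
gate_knob [371.1 272. ] 0.73 [ 0.4556 -0.0506  0.148 ]
chute_lip [370.5 263.9] 0.55 [ 0.4915 -0.045   0.08  ]
tray_left [472.6 210.4] 0.87 [0.503  0.0779 0.003 ]
```

The knob has moved 9 mm and the force is small, so this is proper contact. I'll push on past the middle, then back off.

Call:
servo_tool(
  jaw=[0,0,0,0,0,0,0],
  offset=[
    [0.04,0.2,0],
    [0.09,0.4,0],
    [0.13,0.6,0],
    [0.17,0.8,0],
    [0.2,0.95,0],
    [0.2,0.95,0],
    [0.2,0.95,0],
  ],
  yaw=[0,0,0,0,0,0,0],
)

```text
time_s: 16.3
ee_pos: [0.4532, -0.0528, 0.1221]
tcp_rot: [0.105, 0.994, -0.0, 0.0]
ft_force: [0.5, -0.2, -1.1]
grip_width: 0.001
grip_force: 0.0
```

```bash
python3 look.py w9|head -5
```

```text
16.3 [ 0.4532 -0.0528  0.1221] [ 0.4746 -0.2049 -1.1396] [ 0.2097  0.9778 -0.0001]
gate_knob [395.8 272.5] 0.74 [ 0.4642 -0.0147  0.148 ]
chute_lip [335.8 259.9] 0.85 [ 0.4872 -0.0466  0.08  ]
tray_left [448.7 212. ] 0.78 [0.5036 0.0731 0.003 ]
tray_right [207.6 210. ] 0.63 [ 0.4503 -0.1644  0.003 ]
```

The knob is now at y = -0.015, fully over to the left. Next I retreat to the right, rise, and go to the right of the stop tab at about (0.5255, -0.046).

Call:
servo_tool(
  jaw=[0,0,0,0,0,0,0,0,0,0,0],
  offset=[
    [-0.2,-1,0],
    [-0.3,-1.6,0],
    [-0.3,-1.6,1.5],
    [-0.3,-1.6,2.8],
    [1,-1.6,2.8],
    [2.3,-1.5,2.8],
    [2.3,-1.5,2.8],
    [2.3,-1.5,1.5],
    [2.3,-1.5,0.6],
    [2.3,-1.5,0],
    [2.3,-1.5,0],
  ],
  yaw=[0,0,0,0,0,0,0,0,0,0,0],
)

```text
time_s: 18.08
ee_pos: [0.5095, -0.09, 0.1212]
tcp_rot: [0.106, 0.994, 0.0, -0.001]
ft_force: [-0.5, 0.3, 0.1]
grip_width: 0.004
grip_force: 0.0
```

```bash
python3 look.py w10|head -6; python3 - <<'E'
from h import *
np.set_printoptions(precision=4,suppress=True)
grab_frame("scene")
for q in("stop_tab","gate_knob"):
  for e in tip_of(q,"scene")[:2]:print(q,e["position"],e["p"],at_z("scene",e["position"],.142))
E
```

```text
18.075 [ 0.5095 -0.09    0.1212] [-0.4993  0.2635  0.1087] [0.2101 0.9777 0.0004]
gate_knob [458.4 151.3] 0.66 [ 0.4644 -0.0141  0.148 ]
stop_tab [403.8 268.1] 0.84 [ 0.5224 -0.0466  0.142 ]
chute_lip [376.2 179.5] 0.75 [ 0.4891 -0.0455  0.08  ]
tray_left [483.2 153.4] 0.6 [0.5057 0.08   0.003 ]
tray_left [426.3  73.5] 0.26 [0.4211 0.0304 0.003 ]
stop_tab [327.2, 204.9] 0.45 [ 0.5387 -0.0467  0.142 ]
gate_knob [308.6, 212.1] 0.84 [ 0.4796 -0.0089  0.142 ]
gate_knob [294.6, 243.9] 0.4 [ 0.3492 -0.0394  0.142 ]
```

Tab is 45 mm ahead along the push line. I'll push 50 mm first.

Call:
servo_tool(
  jaw=[0,0,0,0,0,0,0,0,0],
  offset=[
    [0.06,0.3,0],
    [0.13,0.6,0],
    [0.2,0.9,0],
    [0.26,1.2,0],
    [0.31,1.45,0],
    [0.37,1.7,0],
    [0.43,1.95,0],
    [0.43,1.95,0],
    [0.43,1.95,0],
  ],
  yaw=[0,0,0,0,0,0,0,0,0],
)

```text
time_s: 19.75
ee_pos: [0.5213, -0.0414, 0.1221]
tcp_rot: [0.105, 0.994, 0.0, -0.0]
ft_force: [0.0, 0.6, -0.4]
grip_width: -0.0
grip_force: 0.0
```

```bash
python3 look.py w11|head -4
```

```text
19.75 [ 0.5213 -0.0414  0.1221] [ 0.0313  0.6473 -0.3795] [0.2097 0.9778 0.0001]
gate_knob [353.6 141.8] 0.83 [ 0.4632 -0.0135  0.148 ]
stop_tab [364.2 267.4] 0.97 [ 0.5289 -0.0187  0.142 ]
stop_tab [592.3  86.8] 0.18 [0.4524 0.1418 0.142 ]
```

The tab has moved 28 mm. 12 mm remain, and I add slightly more to reach the end stop.

Call:
servo_tool(
  jaw=[0,0,0,0,0],
  offset=[
    [0.04,0.2,0],
    [0.08,0.38,0],
    [0.1,0.48,0],
    [0.12,0.55,0],
    [0.12,0.55,0],
  ],
  yaw=[0,0,0,0,0],
)

```text
time_s: 20.78
ee_pos: [0.5234, -0.0332, 0.1223]
tcp_rot: [0.105, 0.994, -0.005, -0.001]
ft_force: [-5.6, -21.5, 0.9]
grip_width: 0.003
grip_force: 11.2
```

```bash
python3 look.py w12|head -4
```

```text
20.775 [ 0.5234 -0.0332  0.1223] [ -5.576  -21.5192   0.8632] [ 0.2089  0.9779 -0.0101]
gate_knob [331.2 142.3] 0.7 [ 0.4636 -0.0147  0.148 ]
stop_tab [362.6 267.8] 0.84 [ 0.531  -0.0111  0.142 ]
chute_lip [227.9 219.2] 0.74 [ 0.51   -0.0973  0.08  ]
```

The force of 21 N along the push line shows the end stop is reached. I'll retreat, let the balls roll and look.

Call:
servo_tool(
  jaw=[0,0,0,0,0,0,0,0,0,0,0,0],
  offset=[
    [-0.1,-0.5,0],
    [-0.25,-1.2,0],
    [-0.3,-1.4,1.5],
    [-0.3,-1.4,3],
    [-1,-1.4,5],
    [-3,-1.4,6],
    [-4,-1.4,6],
    [-4,-1.4,6],
    [-4,-1.4,6],
    [-4,-1.4,6],
    [-4,-1.4,6],
    [-4,-1.4,6],
  ],
  yaw=[0,0,0,0,0,0,0,0,0,0,0,0],
)

```text
time_s: 22.68
ee_pos: [0.4247, -0.0627, 0.2718]
tcp_rot: [0.105, 0.994, 0.0, -0.0]
ft_force: [0.2, -0.1, -0.2]
grip_width: -0.0
grip_force: 0.0
```

Call:
servo_tool(
  jaw=[0,0,0,0,0,0,0,0],
  offset=[
    [0,0,0],
    [0,0,0],
    [0,0,0],
    [0,0,0],
    [0,0,0],
    [0,0,0],
    [0,0,0],
    [0,0,0],
  ],
  yaw=[0,0,0,0,0,0,0,0],
)

```text
time_s: 23.68
ee_pos: [0.4244, -0.0627, 0.2721]
tcp_rot: [0.106, 0.994, -0.0, 0.0]
ft_force: [-0.2, -0.4, 0.1]
grip_width: -0.001
grip_force: 0.0
```

```bash
python3 look.py w13; python3 - <<'E'
from h import *
np.set_printoptions(precision=4,suppress=True)
s=sense()
for i in range(3):
  for e in look_for(f"ball_{i}_center","wrist")[:4]:print(i,np.round(e["position"]),round(e["p"],2),wz(e["position"],s,.013))
im=cv2.imread("pics/w13.png");cv2.imwrite("pics/w13c.png",cv2.resize(im[120:300,240:500],None,fx=3,fy=3,interpolation=2))
E
```

```text
23.675 [ 0.4244 -0.0627  0.2721] [-0.1565 -0.4233  0.1097] [ 0.2098  0.9777 -0.    ]
gate_knob [374.5 218.8] 0.95 [ 0.4668 -0.0142  0.148 ]
stop_tab [383.5 270.7] 0.67 [ 0.5325 -0.012   0.142 ]
chute_lip [340.  220.1] 0.85 [ 0.488  -0.0483  0.08  ]
tray_left [420.2 193.2] 0.74 [0.5029 0.078  0.003 ]
tray_left [568.6 101.2] 0.45 [0.3959 0.3911 0.003 ]
tray_right [255.2 191.6] 0.6 [ 0.4494 -0.161   0.003 ]
feeder [339.6 189.2] 0.93 [ 0.4726 -0.0402  0.    ]
ball_0_center [436.7 195.1] 0.68 [0.4762 0.0718 0.095 ]
0 [337. 208.] 0.71 [ 0.4953 -0.0494  0.013 ]
0 [438. 197.] 0.41 [0.5114 0.1032 0.013 ]
1 [428. 196.] 0.54 [0.5065 0.0863 0.013 ]
2 [411. 197.] 0.56 [0.5017 0.0602 0.013 ]
```

View pics/w13c.png

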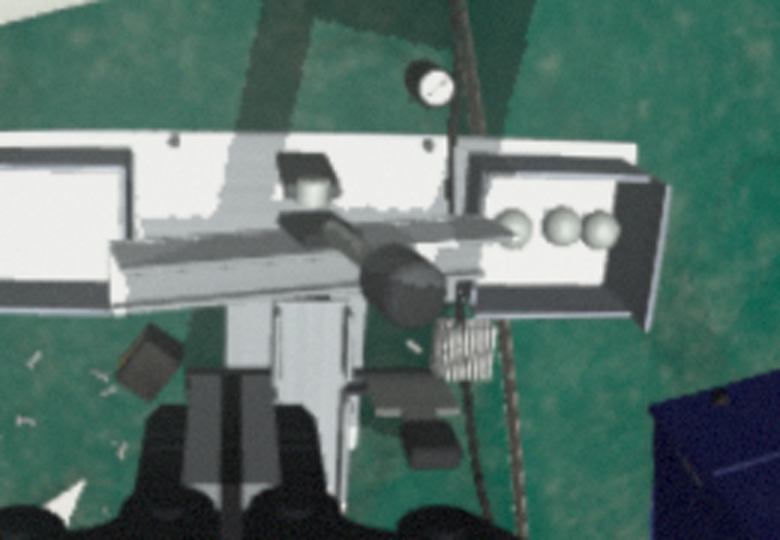

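The crop shows all three balls in the left tray, at (513,228), (563,226) and (600,230). The trough is tipped left, the stop is open and the bystanders are in place. Handing in.

Call:
servo_tool(
  jaw=[0,0,0,0,0,0,0,0],
  offset=[
    [0,0,0],
    [0,0,0],
    [0,0,0],
    [0,0,0],
    [0,0,0],
    [0,0,0],
    [0,0,0],
    [0,0,0],
  ],
  yaw=[0,0,0,0,0,0,0,0],
)

```text
time_s: 25.22
ee_pos: [0.4244, -0.0627, 0.2721]
tcp_rot: [0.105, 0.994, -0.0, 0.0]
ft_force: [0.0, 0.1, 0.3]
grip_width: -0.001
grip_force: 0.0
```

```bash
python3 -c "
from bench import *
print(close_job())"
```

```text
the job is handed in; nothing more can be done
None
```

The job is handed in at about 25 s: the trough is tipped to the left, the stop is pushed to its end stop, and all three balls lie in the left tray. Earlier knob pushes failed, and in one the fingertip pressed on the knob's top with about 33 N.

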